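# Jack a shoe last for tacking

## Task

Get the green shoe last ready for tacking on the blue last jack. The jack's toe rest is still wound up from the job before: turn its black knob back to the zero stop, then take the upside-down last, set it over the jack's pin with its toe over the toe rest, feel for the pin until the last drops on, and press it down until the sprung heel seat is right down and the toe lies on the rest. Finish still holding the last pressed down there with the gripper, and leave the two tack tins and the hammer where they are.

Things in the scene. Friction and masses are not known exactly. Their poses are not given: they have to be found in the camera images.
- knob (a joint): Black setting knob of the toe rest, upright axis, on a round aluminium dial. Rad: 0 at its hard zero stop (white line at the long red mark, on the toe-rest side); grows as it turns clockwise seen from above; starts at 0.7 to 1.4, so turn it anticlockwise. Friction about 0.12 N m; it stays where left and raises the toe rest 10 mm per rad.
- knob_grip (a point): On the knob's axis at the height to grip, 82.5 mm above the bench. The grip is an upright flat-sided bar along x, 42 mm long, 14 mm wide (faces look along y), from 18 mm below to 9 mm above the point; below it a flange of 21 mm radius whose underside is 28 mm below the point, then the dial plate, 36 mm radius. Axes turn with the knob; z up.
- last_center (a point): Green plastic shoe last, 205 x 68 x 85 mm, 0.3 to 0.5 kg, upside down on the bench on its narrow cone face, sole up, steel heel plate on the sole. Point: middle plane, half-way up (42.5 mm), at the waist. x to the toe (+102 mm; heel -98 mm), z up. Grip the waist from above: parallel upright sides 44 mm apart (faces along y), x -20 to +20 mm, z 0 to +38 mm.
- last_hole (a point): Centre of the mouth of the round hole in the last's underside (cone face): 12 mm across, 32 mm deep, straight up; 55 mm towards the heel from and 42.5 mm below last_center. The cone face around it is flat, 30 mm wide, 31 mm to the heel side of the hole and 52 mm to the toe side. Axes as the last's.
- last_toe (a point): Point on the underside of the last's toe which has to lie on the toe rest: 125 mm from the hole towards the toe, 60 mm above the cone face. Axes as the last's.
- pin_tip (a point): Top of the blue jack's fixed upright steel pin, 10 mm across, tapered over its last 5 mm to 5 mm across; 104 mm above the bench, 24 mm above the unpressed seat. x runs along the jack from the pin to the toe rest (125 mm away) and knob (215 mm), z up. Jack base 315 x 86 mm, fixed to the bench, from 53 mm behind the pin to 262 mm ahead.
- seat (a joint): Sprung heel seat of the jack, a black rubber-faced disc of 26 mm radius round the pin. Value in m: 0 up (its top 80 mm above the bench), growing as it is pressed down, to the stop at 0.006. It begins to move at about 6.5 N and is right down at about 11 N, so the last alone (3 to 5 N) does not move it.
- rest_top (a point): Middle of the top of the toe rest, a black rubber-faced pad of 20 x 52 mm on a steel rod, 125 mm from the pin. With the knob at zero it is 134 mm above the bench, and the underside of the last's toe meets it just as the seat gets right down. Axes as the jack's.
- last: The same green last as a  origin in its middle plane on the cone face, straight below last_center.
- flat_tin: Bystander: open steel tack tin, 110 x 78 x 28 mm, origin under its centre. To be left alone.
- round_tin: Bystander: open round brass tack tin, 90 mm across, 30 mm high, origin under its centre. To be left alone.
- hammer: Bystander: hammer lying on the bench, 260 mm long, about 26 mm high, wooden handle towards its -x, origin under its middle. To be left alone.
There are look-alikes about, which are no part of the job. Of the things that look like the last, take the one that is farthest to the robot's left at the start.

How it is judged:
By the outcome, as a careful person would: the job done as asked, in the order asked, and still so for the second after the job is handed in, while the arm keeps its last pose, push and grip.
It also fails if it takes over 66 s, if anything falls off the work surface, if the arm or the gripper's body presses on something with over 40 N, if the wrist force passes 120 N, or if a joint passes its speed limit or range.

## Robot

A 6-joint arm with a two-finger parallel gripper is mounted at the origin on the work surface. World frame = base frame: x ahead of the robot, y to its left, z up, the work surface at z = 0. Lengths are in m, angles in degrees, forces in N, time in s.
With the tool pointing down it reaches from about 0.4 to 0.825 m from the base axis. Payload 7 kg.
Tool frame: the origin (TCP) lies midway between the tips of the shut fingers; the grasp point (between the pads) lies 19 mm behind it; z points along the fingers, y is the line along which they close (so a half turn about z gives the same grasp; the last joint's range is limited). The gripper opens to 88 mm and grips with 3 to 60 N. Pads are 19 mm wide; open, the fingers measure 130 mm over their backs; the gripper's body (78 mm by 193 mm) begins 47 mm behind the grasp point.
Start: joints at [-58.894, 20.546, 0.682, 0, -70.136, -16.507], TCP at [0.17, -0.653, 0.227] pointing down, gripper open.
Joint ranges: [-176.03, 176.03], [-82.01, 121.73], [-58.28, 71.71], [-173.87, 95.51], [-174.79, -0.11], [-173.66, 173.66]. Speed limits (degrees/s): [136.94, 136.94, 172.46, 180, 180, 180].

## Interface

Orientations are given as [roll, pitch, yaw] about the fixed x, y, z axes, in that order (R = Rz(yaw) Ry(pitch) Rx(roll)).
In Python, from plant import r, eyes, workorder gives the robot as it stands.
- The arm moves only by the tool step_arm, never from a script. Its argument "plan" is a list of rows, each a list of 5 numbers: the shift along the tool's x, y, z each as a share of 25 cm, from -1 to 1, then the turn about the tool's z as a share of 60 degrees, from -1 to 1, then the finger opening in mm, from 0 to 87.6. In form: [[x, y, z, turn, jaw], ...]. A call has 1 to 12 rows; each row is the pose to reach, as a shift and turn from the pose commanded when the call began, along the tool's axes at that moment; what a row does not reach only later rows make up. A row lasts 1/12 s, in which the tool goes at most 41.7 mm and 7.16 degrees, less where a joint would pass 70% of its speed; a pose out of reach is approached as far as the arm can. A call with a number of a shift or a turn outside -1 to 1 is refused whole. A call with a gripper value outside its range is refused whole. The fingers move at their own pace and stop on an object; "newtons" is the grip in N (left out, the last holds). Time passes only in rows, so rows that repeat a pose let the fingers close. It gives the time, the measured TCP pose, the force, the opening and the grip force at its end, in the units of the state.
- r.get_state(): the state, without advancing time (a new reading comes with each control period).
- eyes.capture(name): name is "side" or "top"; returns the picture (384x512x3 uint8, red, green, blue); there is no depth.
- eyes.camera_model(name): a dict with "fov_y" (degrees; the focal length in pixels is half the picture's height over the tangent of half this angle, whatever the lens; pixels are square), "cx", "cy" (the principal point, pixels), "world_to_cam" (4x4, takes a point from world to camera coordinates). Camera axes: x right, y up, looking along -z (the intrinsics and any distortion apply to the point x, -y, -z); pixel columns grow to the right and rows downward; lengths in m; the calibration is good to about 2 mm. A picture is of the moment at which its call begins. camera_model takes no time and is no camera call.
- workorder.close_job(): hands the job in; it is judged then, once.
The state is a dict: "time_s": time; "joints": joint angles; "qd": joint speeds; "joint_torque": joint torques, N m; "tcp_pos": TCP position; "eef_rot": TCP orientation; "contact_force": force on the tool from outside, world axes, zero at the start; "moment": the same for the moment, N m; "gripper_width": finger opening in m; "gripper_force": force on a finger pad.
Only numpy, scipy, OpenCV 4.12 (cv2) and the standard library are available. Lean on these libraries where they do the work, as an engineer would, in place of code of your own. Each camera call takes 0.05 s, during which the arm holds its last target. There are 200 camera calls.

## Working session

There is one attempt and no reset: what is moved stays moved. The work goes in short steps, Python scripts to look and compute and a tool call to move; the robot and the scene stay as the last step left them, time stands still between calls to the robot, and variables do not carry over. Pictures are saved under pics/ and viewed, at most 10 in all, crops included, and the job is handed in when it is done.

Besides the shell and the picture viewer there is one more tool, called after "Emit:" by a JSON object that holds its "fn" and its "kwargs". step_arm: Moves the arm, as the interface text tells. Its arguments: {"type":"object","properties":{"plan":{"type":"array"},"newtons":{"type":"number"}},"required":["plan"]}

```bash
mkdir -p pics; cat > h.py <<'E'
import numpy as np, cv2
from plant import r, eyes, workorder
def snap(n,f):
    im=eyes.capture(n)[:,:,::-1].copy(); cv2.imwrite(f'pics/{f}.png',im); return im
E
python3 - <<'E'
from h import *
a=snap('side','s0');b=snap('top','t0')
for n in('side','top'):
    m=eyes.camera_model(n);print(n,{k:(np.round(v,4).tolist() if not isinstance(v,str) else v) for k,v in m.items()})
cv2.imwrite('pics/s0x.png',cv2.resize(a,(800,600),interpolation=cv2.INTER_CUBIC));cv2.imwrite('pics/t0x.png',cv2.resize(b,(800,600),interpolation=cv2.INTER_CUBIC))
print(r.get_state())
E
```

```text
side {'fov_y': 50.0396, 'cx': 261.5941, 'cy': 192.8306, 'world_to_cam': [[-0.8558, -0.5172, 0.0067, 0.475], [0.2909, -0.4706, 0.833, -0.2425], [-0.4277, 0.7149, 0.5532, -1.048], [0.0, 0.0, 0.0, 1.0]]}
top {'fov_y': 53.2221, 'cx': 254.7996, 'cy': 184.3772, 'world_to_cam': [[0.0141, -0.9997, -0.0198, 0.013], [0.9944, 0.012, 0.1052, -0.5468], [-0.1049, -0.0212, 0.9943, -1.0162], [0.0, 0.0, 0.0, 1.0]]}
{'time_s': 0.1, 'joints': array([-5.88942268e+01,  2.05866802e+01,  6.39898410e-01, -1.65262874e-02,
       -7.01363821e+01, -1.65073754e+01]), 'qd': array([-0.09275152, -0.04303989,  0.04050112,  0.14315423,  0.05436112,
       -0.00625758]), 'joint_torque': array([-6.92234153e-04, -5.84165668e+01,  2.93750417e+01,  7.01552331e+00,
        1.01572357e-02, -7.09956612e-05]), 'tcp_pos': array([ 0.16999364, -0.65279859,  0.22573419]), 'eef_rot': array([ 1.79915849e+02, -8.73570645e-03, -1.65407222e+02]), 'contact_force': array([-0.51064201,  0.58329748, -0.33034977]), 'moment': array([ 0.00478848, -0.02375914,  0.01185274]), 'gripper_force': 0.0, 'gripper_width': 0.08734131909300973}
```

View pics/t0x.png

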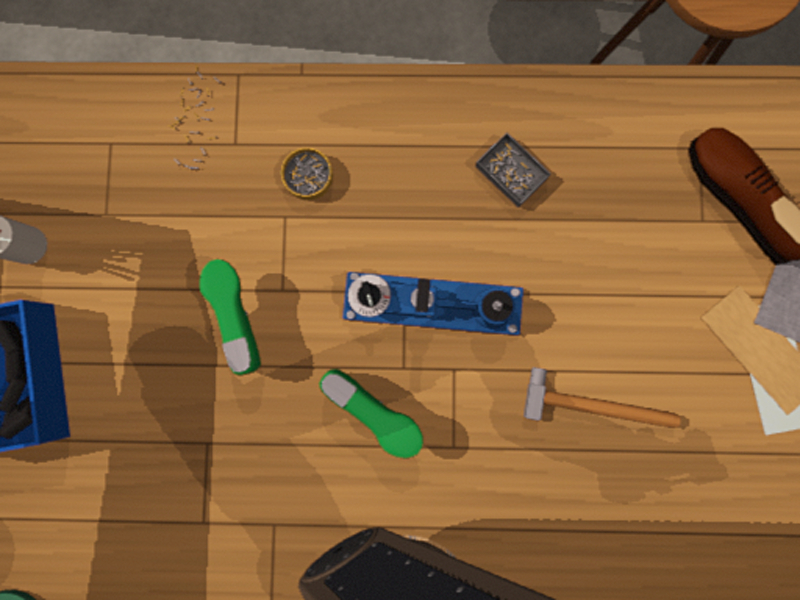

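View pics/s0x.png

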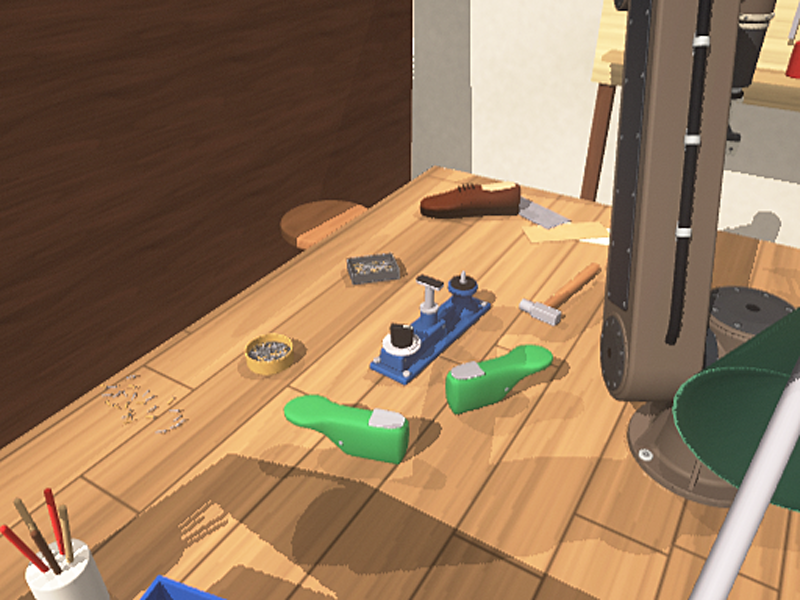

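The top view (800x600 zoom) shows two green lasts, at (230,315) and (372,415). The brown shoe at (745,190) is something else. +y is left in this view, so the target is the one at (230,315), which is at (350,430) in the side view. The jack has its knob at (370,296), rest at (423,296) and pin at (498,305). Next I'll take one enlarged mosaic of these.

```bash
python3 - <<'E'
import cv2,numpy as np
s=cv2.imread('pics/s0.png');t=cv2.imread('pics/t0.png')
def c(im,x,y,w,h,k):
    o=cv2.resize(im[y:y+h,x:x+w],None,fx=k,fy=k,interpolation=cv2.INTER_CUBIC)
    for i in range(0,w,10): cv2.line(o,(i*k,0),(i*k,6 if (x+i)%50 else 14),(255,255,255),1)
    for i in range(0,h,10): cv2.line(o,(0,i*k),(6 if (y+i)%50 else 14,i*k),(255,255,255),1)
    return o
A=c(t,215,165,130,60,3*1);A=c(t,215,165,130,60,4) # 520x240
B=c(t,120,160,50,90,4) #200x360
C=c(s,230,170,90,80,4) #360x320
D=c(s,175,240,100,60,4)#400x240
m=np.zeros((600,800,3),np.uint8)
m[0:240,0:520]=A;m[0:360,540:740]=B;m[250:570,0:360]=C;m[360:600,380:780]=D
cv2.imwrite('pics/m1.png',m)
E
```

```text
(no output)
```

View pics/m1.png

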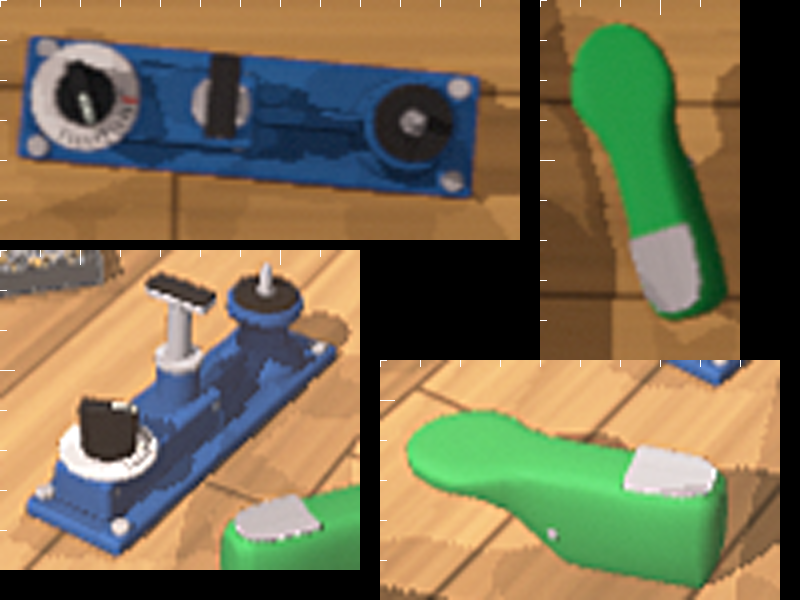

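The mosaic (crop offsets subtracted) gives these original-image pixels:

| Point | Top view | Side view |
|---|---|---|
| Pin tip | (318,195) | (296,173.5) |
| Rest pad middle | (271,189) | (275,180.5) |
| Dial centre | (236.5,189) | (257,219) |

The knob's white line points down in the image. The red mark points right, so the knob is about 1.3 rad clockwise of zero. The last's toe tip is at top (141,166) and its heel at (152.5,239).

```bash
cat >> h.py <<'E'
from scipy.optimize import least_squares
M={n:eyes.camera_model(n) for n in('side','top')}
def proj(n,p):
    m=M[n];q=np.asarray(m['world_to_cam'])@np.append(p,1);f=192/np.tan(np.radians(m['fov_y']/2))
    return np.array([m['cx']+f*q[0]/-q[2],m['cy']-f*q[1]/-q[2]])
def tri(t,s):
    o=least_squares(lambda p:np.r_[proj('top',p)-t,proj('side',p)-s],[.5,0,.05]);return o.x,np.abs(o.fun).max()
def atz(n,uv,z): return least_squares(lambda p:proj(n,[p[0],p[1],z])-uv,[.5,0]).x
E
python3 - <<'E'
from h import *
np.set_printoptions(precision=4,suppress=True)
c=lambda x,y:(215+x/4,165+y/4); d=lambda x,y:(230+x/4,170+(y-250)/4)
e=lambda x,y:(120+(x-540)/4,160+y/4); f=lambda x,y:(175+(x-380)/4,240+(y-360)/4)
for n,t,s in [('pin',c(413,121),d(265,264)),('rest',c(223,96),d(180,292)),('dial',c(85,97),d(108,446)),
 ('bolt1',c(47,47),d(44,493)),('bolt2',c(38,145),d(120,526)),('bolt4',c(453,181),d(319,349)),
 ('plA',e(632,238),f(640,447) ),('plB',e(695,225),f(626,490)),('plC',e(700,290),f(712,492))]:
    print(n,*tri(t,s))
for n,p in [('toe',(624,24)),('ballL',(572,90)),('ballR',(672,90)),('plA',(632,238)),('plB',(695,225)),('heel',(672,316)),('waistL',(619,170)),('waistR',(676,170))]: print(n,atz('top',e(*p),.085))
print('pinz',atz('top',c(413,121),.104),'rest z.147',atz('top',c(223,96),.147),'dial',atz('top',c(85,97),.054))
t=cv2.imread('pics/t0.png')
for y in (190,195,200,205,210): print(y,[tuple(int(v) for v in t[y,x]) for x in range(132,160,1) if t[y,x,1]>1.5*t[y,x,2]][::2], [x for x in range(125,170) if t[y,x,1]>1.5*t[y,x,2]][::100], [x for x in range(125,170) if t[y,x,1]>1.5*t[y,x,2]][-1])
E
```

```text
pin [ 0.5128 -0.1412  0.1062] 0.10994448828705572
rest [ 0.5237 -0.0214  0.1398] 0.20402604952204229
dial [0.5301 0.0686 0.0535] 0.1380011772030798
bolt1 [0.5678 0.0982 0.0143] 0.3014790382465833
bolt2 [0.4995 0.1028 0.016 ] 0.32223374742812894
bolt4 [ 0.4786 -0.182   0.0135] 0.39916283461582225
plA [0.4419 0.2948 0.1101] 1.8049820492598485
plB [0.4586 0.2758 0.0492] 0.994801410847316
plC [0.4101 0.2637 0.0635] 1.3233475148137472
toe [0.5853 0.3165]
ballL [0.5416 0.3486]
ballR [0.5424 0.2832]
plA [0.4465 0.305 ]
plB [0.4554 0.2647]
heel [0.3972 0.2771]
waistL [0.4901 0.3155]
waistR [0.4905 0.2784]
pinz [ 0.5131 -0.1414] rest z.147 [ 0.5234 -0.021 ] dial [0.5303 0.0688]
190 [(64, 149, 37), (70, 154, 35), (68, 152, 38), (69, 152, 38), (69, 152, 39), (68, 151, 35), (69, 151, 39), (69, 150, 37), (66, 145, 38), (47, 111, 24), (28, 70, 7)] [131] 152
195 [(58, 131, 76), (67, 154, 33), (71, 154, 41), (69, 153, 41), (69, 150, 37), (67, 150, 34), (69, 150, 39), (60, 136, 33), (39, 93, 21), (24, 62, 4)] [135] 154
200 [(66, 148, 55), (71, 155, 38), (71, 153, 41), (69, 152, 40), (68, 151, 37), (70, 151, 40), (59, 136, 29), (39, 95, 20), (27, 69, 14), (30, 59, 16)] [138] 156
205 [(67, 151, 37), (71, 156, 42), (68, 153, 40), (70, 152, 39), (68, 150, 35), (66, 149, 33), (54, 124, 29), (36, 85, 16), (31, 67, 20), (26, 60, 20)] [140] 158
210 [(63, 146, 49), (72, 156, 39), (68, 153, 41), (69, 151, 40), (67, 150, 34), (68, 150, 36), (58, 131, 31), (38, 93, 23), (30, 70, 17), (24, 59, 8)] [141] 160
```

Heights check well: pin 106 mm against 104 given, dial 53 mm. Lengths come out 2–4 % short, though (pin to knob 210 mm against 215), so I'll test for lens distortion with the known jack geometry and the straight table edge.

```bash
python3 - <<'E'
from h import *
np.set_printoptions(precision=4,suppress=True)
t=cv2.imread('pics/t0.png').astype(float)
g=t[:,:,2]-0*t[:,:,0]
# board edge near row 40: strongest blue->brown change
w=t[:,:,2]-t[:,:,0]
pts=[]
for x in range(10,505,15):
    col=w[30:55,x-2:x+3].mean(1); d=np.diff(col); i=d.argmax(); 
    if 0<i<len(d)-1:
        a,b,c=d[i-1:i+2]; pts.append((x,30.5+i+.5*(a-c)/(a-2*b+c)))
pts=np.array(pts);print(pts[:,1])
c=lambda x,y:(215+x/4,165+y/4); d=lambda x,y:(230+x/4,170+(y-250)/4)
def pd(n,p,k):
    u=proj(n,p);m=M[n];f=192/np.tan(np.radians(m['fov_y']/2));cc=np.array([m['cx'],m['cy']]);v=(u-cc)/f
    return cc+f*v*(1+k*(v@v))
obs=[((0,0,.104),c(413,121),d(265,264)),((.125,0,None),c(223,96),d(180,292)),((.215,0,.0545),c(85,97),d(108,446)),
((-.053,-.043,.012),c(470,196),d(338,350)),((-.053,.043,.012),c(478,76),None),((.262,.043,.012),c(30,37),d(27,507)),((.262,-.043,.012),c(20,155),d(118,553))]
def res(v,out=False):
    x,y,th,q,kt,ks,zb=v;R=np.array([[np.cos(th),-np.sin(th)],[np.sin(th),np.cos(th)]]);o=[]
    for P,a,b in obs:
        z=.134+.01*q if P[2] is None else (zb if P[2]==.012 else P[2])
        w=np.r_[R@P[:2]+[x,y],z]
        o+=list(pd('top',w,kt)-a)
        if b is not None:o+=list(pd('side',w,ks)-b)
    return np.array(o+[(q-1.2)*3, (zb-.012)*200])
for lock in (0,1):
    fn=(lambda v:res(np.r_[v[:4],0,0,v[4]])) if lock else res
    o=least_squares(fn,[.51,-.14,1.5,1.2]+([] if lock else [0,0])+[.012],loss='soft_l1');print(o.x,o.cost);print(fn(o.x))
E
```

```text
[39.2425 39.2907 39.4065 39.4296 39.4373 39.5094 39.5234 39.511  39.6488
 39.7216 39.6877 40.1803 40.1849 40.25   40.3955 40.4224 40.4382 40.4733
 40.5451 40.5277 40.4843 40.5762 40.5592 40.5901 40.8693 41.0622 41.1218
 41.2923 41.2819 41.3105 41.369  41.3856 41.4   ]
[  0.5118  -0.1455   1.4881   1.0238  -0.1811 -12.5644  -0.0225] 213.18177974381882
[  1.2787   0.4964  -3.5232   2.3983  -0.0757   0.6462  -0.1294  -0.7278
  -0.0068   0.2893   0.2438  -1.5458  -0.0297 -28.0707 -24.152   -0.5339
  -4.3732  31.8119  -2.2739  31.1248  23.191    2.6365   3.3662 -28.1145
 -17.6582 -15.0031  -0.5286  -6.895 ]
[ 0.5127 -0.1449  1.4913  0.9644 -0.0191] 216.62090245815136
[  1.3923   0.1791   0.3959   0.0773  -0.3303   0.4394  -0.0322  -0.8782
  -0.2556   0.1872  -0.189   -0.1209   0.5263 -28.5768 -22.2736  -1.2125
  -3.6848  31.6543  -2.6574  31.0651  22.4462  18.3953   2.9296 -28.3272
 -23.6859  -4.5939  -0.7068  -6.216 ]
```

```bash
python3 - <<'E'
from h import *
np.set_printoptions(precision=4,suppress=True)
c=lambda x,y:(215+x/4,165+y/4); d=lambda x,y:(230+x/4,170+(y-250)/4)
obs=[((0,0,.104),c(413,121),d(265,264)),((.125,0,None),c(223,96),d(180,292)),((.215,0,.0545),c(85,97),d(108,446)),
((-.053,.043,.012),c(470,196),d(338,350)),((-.053,-.043,.012),c(478,76),None),((.262,-.043,.012),c(30,37),d(27,507)),((.262,.043,.012),c(20,155),d(118,553))]
def res(v):
    x,y,th,q,s=v;R=np.array([[np.cos(th),-np.sin(th)],[np.sin(th),np.cos(th)]])*s;o=[]
    for P,a,b in obs:
        z=.134+.01*q if P[2] is None else P[2]
        w=np.r_[R@P[:2]+[x,y],z]
        o+=list(proj('top',w)-a)
        if b is not None:o+=list(proj('side',w)-b)
    return np.array(o+[(q-1.2)*3])
for lock in (0,1):
    fn=(lambda v:res(np.r_[v,1])) if lock else res
    o=least_squares(fn,[.51,-.14,1.5,1.2]+([] if lock else [1]),loss='soft_l1');print(o.x,np.degrees(o.x[2]),o.cost);print(fn(o.x))
E
```

```text
[ 0.5136 -0.1435  1.4954  0.9562  0.9878] 85.67976679449052 4.366585080077007
[ 0.8137 -0.1895 -0.0658  0.1982 -0.3153  0.3251 -0.1117 -0.8867  0.1573
  0.2537  0.0584 -0.2987 -0.3571  0.7541 -0.7747 -0.3809 -0.2466  0.0192
 -0.2041  0.0687 -0.6988 -1.391  -0.7227  0.961   0.0455 -1.743  -0.7315]
[ 0.5136 -0.1447  1.497   0.9665] 85.77358742303095 5.587963397520951
[ 1.3186 -0.1709  0.124   0.0275 -0.4271  0.3691 -0.1211 -0.8639 -0.3617
  0.3163 -0.1369 -0.0338  0.3586  0.9549 -0.3854 -0.6104  0.438  -0.1655
 -0.9135 -0.0502 -1.1672 -1.0604 -1.4249  1.2221 -0.0835 -1.2721 -0.7005]
```

Straight table edge: no distortion. The jack fits with the pin near (0.513,-0.143), yaw 85.7° and the knob axis near (0.530,0.0695). Next I'll rectify the last's sole plane and the knob-top plane to metric views, to read the last's axis and the knob angle.

```bash
cat >> h.py <<'E'
def rect(im,n,x0,y0,nx,ny,z,s):
    # out: right=+y decreasing? col = -(y), row = -(x); x0,y0 = max corner
    dst=np.float32([[0,0],[ny*s,0],[ny*s,nx*s],[0,nx*s]])
    w=[(x0,y0),(x0,y0-ny/1000),(x0-nx/1000,y0-ny/1000),(x0-nx/1000,y0)]
    H=cv2.getPerspectiveTransform(np.float32([proj(n,(a,b,z)) for a,b in w]),dst)
    return cv2.warpPerspective(im,H,(ny*s,nx*s),flags=cv2.INTER_CUBIC)
def shift(p,yaw,st=None):
    st=st or r.get_state();R=cv2.Rodrigues(np.zeros(3))[0]
    from scipy.spatial.transform import Rotation as Q
    R=Q.from_euler('xyz',st['eef_rot'],degrees=True).as_matrix()
    d=R.T@(np.array(p)-st['tcp_pos'])/.25
    dy=(yaw-st['eef_rot'][2]+90)%180-90
    return np.round(d,4),round(-dy/60,4)
E
python3 - <<'E'
from h import *
t=cv2.imread('pics/t0.png')
a=rect(t,'top',.62,.38,250,150,.085,2) #300x500
b=rect(t,'top',.58,.12,100,100,.0915,4) #400x400
for i in range(0,250,10): cv2.line(a,(0,i*2),(4 if i%50 else 10,i*2),(255,255,255),1)
for i in range(0,150,10): cv2.line(a,(i*2,0),(i*2,4 if i%50 else 10),(255,255,255),1)
for i in range(0,100,10): cv2.line(b,(0,i*4),(6,i*4),(255,255,255),1);cv2.line(b,(i*4,0),(i*4,6),(255,255,255),1)
m=np.zeros((500,720,3),np.uint8);m[:,:300]=a;m[:400,310:710]=b
cv2.imwrite('pics/rect.png',m)
# sole axis: bright sole + plate
hsv=a.astype(int);g=(hsv[...,1]>1.5*hsv[...,2])&(hsv[...,1]>125)
g=cv2.morphologyEx(g.astype(np.uint8),cv2.MORPH_OPEN,np.ones((5,5)))
for row in range(60,460,20):
    x=np.nonzero(g[row])[0]
    if len(x):print(round(.62-row/2000,3),round(.38-x[0]/2000,4),round(.38-x[-1]/2000,4),round(.38-(x[0]+x[-1])/4000,4))
E
```

```text
0.58 0.338 0.306 0.322
0.57 0.3455 0.2975 0.3215
0.56 0.349 0.292 0.3205
0.55 0.35 0.2895 0.3198
0.54 0.3495 0.2895 0.3195
0.53 0.346 0.291 0.3185
0.52 0.3385 0.292 0.3153
0.51 0.3295 0.291 0.3103
0.5 0.3225 0.2885 0.3055
0.49 0.319 0.286 0.3025
0.48 0.3155 0.2825 0.299
0.47 0.3125 0.2795 0.296
0.46 0.309 0.2755 0.2922
0.45 0.3075 0.298 0.3028
```

View pics/rect.png

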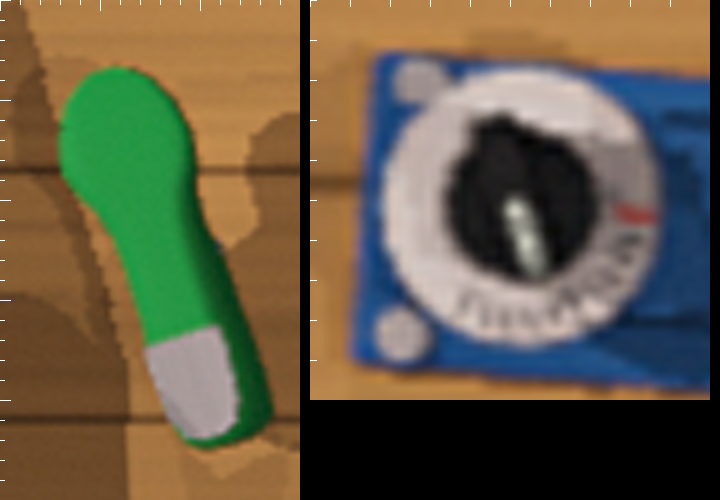

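The view shows the sole axis at about 17°, with the toe tip near (0.585,0.330), heel near (0.3975,0.2705) and waist centre near (0.489,0.297). The knob's white line runs from (0.530,0.068) to (0.512,0.063), i.e. 195.5°, so q≈1.22 rad. The current tool yaw already suits the bar. The gripper body would foul the raised rest if I gripped low, so I'll grip the bar near its top with TCP z≈0.083.

```bash
python3 - <<'E'
from h import *
print(shift((.530,.069,.2257),-164.5))
E
```

```text
(array([-2.121 ,  2.4312,  0.0034]), np.float64(-0.0151))
```

Emit:
{"fn": "step_arm", "kwargs": {"plan": [[-0.12, 0.14, 0, 0, 40], [-0.24, 0.28, 0, 0, 40], [-0.36, 0.42, 0, 0, 40], [-0.48, 0.56, 0, 0, 40], [-0.6, 0.7, 0, 0, 40], [-0.7, 0.81, 0, -0.015, 40]], "newtons": 50}}

```text
time_s: 0.6
tcp_pos: [0.2805, -0.4269, 0.2262]
eef_rot: [180.0, -0.0, -164.5]
contact_force: [1.4, 0.5, 0.8]
gripper_width: 0.0535
gripper_force: 0.0
```

Emit:
{"fn": "step_arm", "kwargs": {"plan": [[-0.12, 0.14, 0, 0, 40], [-0.24, 0.28, 0, 0, 40], [-0.36, 0.42, 0, 0, 40], [-0.48, 0.56, 0, 0, 40], [-0.6, 0.7, 0, 0, 40], [-0.7, 0.81, 0, 0, 40]]}}

```text
time_s: 1.1
tcp_pos: [0.3872, -0.2008, 0.2267]
eef_rot: [-180.0, 0.0, -164.5]
contact_force: [1.3, -0.2, -0.3]
gripper_width: 0.04
gripper_force: 0.0
```

Emit:
{"fn": "step_arm", "kwargs": {"plan": [[-0.12, 0.14, 0, 0, 40], [-0.24, 0.28, 0, 0, 40], [-0.36, 0.42, 0, 0, 40], [-0.48, 0.56, 0, 0, 40], [-0.6, 0.7, 0, 0, 40], [-0.7, 0.81, 0, 0, 40], [-0.72, 0.81, 0, 0, 40]]}}

```text
time_s: 1.68
tcp_pos: [0.5076, 0.0442, 0.2264]
eef_rot: [180.0, 0.0, -164.4]
contact_force: [0.4, 0.4, -0.1]
gripper_width: 0.04
gripper_force: 0.0
```

```bash
python3 - <<'E'
from h import *
s=r.get_state();print(s['time_s'],s['tcp_pos'],s['eef_rot'],s['joints'],s['gripper_width'])
print(shift((.530,.069,.083),-164.5))
E
```

```text
1.6833 [0.50758285 0.04419182 0.22641779] [ 1.79984410e+02  2.98775180e-02 -1.64370603e+02] [ 2.70819948e+01  4.83308245e+00 -1.98734117e+01 -1.02915435e-02
 -6.52611281e+01 -1.01448290e+02] 0.04000378951396954
(array([-0.1128,  0.0712,  0.5737]), np.float64(0.0022))
```

Emit:
{"fn": "step_arm", "kwargs": {"plan": [[0, 0, 0, 0, 40], [0, 0, 0, 0, 40]]}}

```text
time_s: 1.85
tcp_pos: [0.5065, 0.0415, 0.2258]
eef_rot: [-180.0, -0.1, -164.4]
contact_force: [-0.3, -0.1, -0.2]
gripper_width: 0.0399
gripper_force: 0.0
```

```bash
python3 - <<'E'
from h import *
s=r.get_state();print(s['joints'])
print(shift((.530,.069,.083),-164.5))
E
```

```text
[ 2.68499959e+01  4.80821376e+00 -1.99905671e+01 -1.33663108e-02
 -6.52997720e+01 -1.01234833e+02]
(array([-0.1213,  0.0807,  0.5708]), np.float64(0.0018))
```

Emit:
{"fn": "step_arm", "kwargs": {"plan": [[-0.121, 0.081, 0, 0.002, 40], [-0.121, 0.081, 0.15, 0.002, 40], [-0.121, 0.081, 0.3, 0.002, 40], [-0.121, 0.081, 0.42, 0.002, 40], [-0.121, 0.081, 0.5, 0.002, 40], [-0.121, 0.081, 0.54, 0.002, 40], [-0.121, 0.081, 0.571, 0.002, 40], [-0.121, 0.081, 0.571, 0.002, 40]]}}

```text
time_s: 2.52
tcp_pos: [0.5297, 0.0673, 0.0831]
eef_rot: [-180.0, -0.1, -164.7]
contact_force: [0.4, -0.3, 0.5]
gripper_width: 0.0399
gripper_force: 0.0
```

```bash
python3 - <<'E'
from h import *
a=snap('side','s1');b=snap('top','t1')
m=np.hstack([cv2.resize(a[150:250,220:320],(400,400),interpolation=2),cv2.resize(b[140:240,190:290],(400,400),interpolation=2)])
cv2.imwrite('pics/m2.png',m)
E
```

```text
(no output)
```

View pics/m2.png

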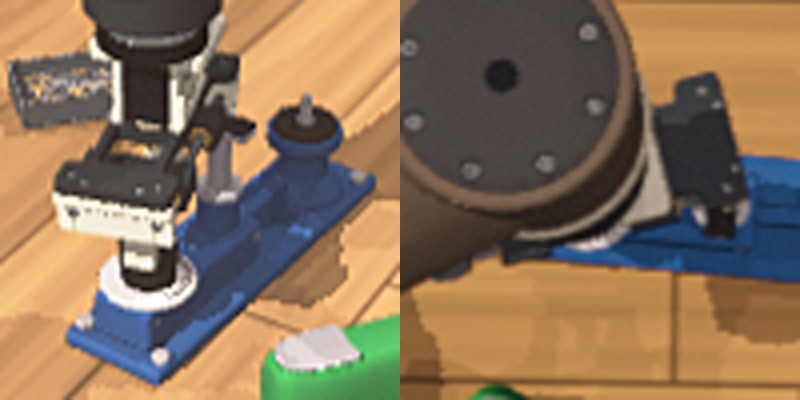

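The gripper straddles the knob, its body is clear above the rest, and there is no contact force. Close and turn anticlockwise.

Emit:
{"fn": "step_arm", "kwargs": {"plan": [[0, 0, 0, 0, 0], [0, 0, 0, 0, 0], [0, 0, 0, 0, 0], [0, 0, 0, 0, 0], [0, 0, 0, -0.08, 0], [0, 0, 0, -0.16, 0], [0, 0, 0, -0.24, 0], [0, 0, 0, -0.32, 0], [0, 0, 0, -0.4, 0], [0, 0, 0, -0.4, 0]], "newtons": 50}}

```text
time_s: 3.45
tcp_pos: [0.5307, 0.0688, 0.0844]
eef_rot: [180.0, 0.1, -140.4]
contact_force: [-1.2, 4.6, 2.2]
gripper_width: 0.0133
gripper_force: 50.0
```

```bash
python3 - <<'E'
from h import *
s=r.get_state();print(s['contact_force'],s['moment'],s['gripper_width'])
E
```

```text
[-1.18789718  4.62014988  2.20031303] [1.53540885 0.6244877  0.10918932] 0.013337750437641967
```

Emit:
{"fn": "step_arm", "kwargs": {"plan": [[0, 0, 0, -0.08, 0], [0, 0, 0, -0.16, 0], [0, 0, 0, -0.24, 0], [0, 0, 0, -0.32, 0], [0, 0, 0, -0.4, 0], [0, 0, 0, -0.5, 0], [0, 0, 0, -0.6, 0], [0, 0, 0, -0.68, 0], [0, 0, 0, -0.68, 0]]}}

```text
time_s: 4.2
tcp_pos: [0.5314, 0.0684, 0.0844]
eef_rot: [-179.9, 0.1, -99.7]
contact_force: [3.4, 0.8, 0.6]
gripper_width: 0.0129
gripper_force: 49.9
```

```bash
python3 - <<'E'
from h import *
s=r.get_state();print(s['contact_force'],s['moment'],s['gripper_width'],s['eef_rot'])
E
```

```text
[3.43653387 0.82894764 0.58233411] [ 0.34490587 -1.03370153  0.07719589] 0.012910546415854277 [-1.79874652e+02  5.88904653e-02 -9.97346329e+01]
```

Emit:
{"fn": "step_arm", "kwargs": {"plan": [[0, 0, 0, -0.04, 0], [0, 0, 0, -0.08, 0], [0, 0, 0, -0.1, 0], [0, 0, 0, -0.1, 0]]}}

```text
time_s: 4.53
tcp_pos: [0.5315, 0.0684, 0.0844]
eef_rot: [-179.9, 0.0, -94.0]
contact_force: [5.1, -0.2, 0.6]
gripper_width: 0.0133
gripper_force: 49.9
```

```bash
python3 - <<'E'
from h import *
s=r.get_state();print(s['contact_force'],s['moment'],s['gripper_width'],s['eef_rot'])
E
```

```text
[ 5.06652583 -0.19744483  0.61182912] [ 0.23493862 -1.73951459 -0.1156585 ] 0.013280748152000277 [-1.79867076e+02  4.65136748e-02 -9.39511163e+01]
```

Emit:
{"fn": "step_arm", "kwargs": {"plan": [[0, 0, 0, -0.03, 0], [0, 0, 0, -0.05, 0], [0, 0, 0, -0.05, 0]]}}

```text
time_s: 4.78
tcp_pos: [0.5315, 0.0685, 0.0845]
eef_rot: [-179.9, 0.1, -91.0]
contact_force: [5.5, 0.7, 1.6]
gripper_width: 0.0134
gripper_force: 50.9
```

```bash
python3 - <<'E'
from h import *
s=r.get_state();print(s['contact_force'],s['moment'],s['gripper_width'],s['eef_rot'])
E
```

```text
[5.50476155 0.74153867 1.55420392] [ 0.18061983 -1.87436916 -0.70875696] 0.013399395229572317 [-1.79860990e+02  5.92585064e-02 -9.09668144e+01]
```

The wrist moment jumped to -0.7 N·m, so the knob is against the stop. The gripped knob axis is at (0.5315,0.0688). Release, lift and look.

Emit:
{"fn": "step_arm", "kwargs": {"plan": [[0, 0, 0, 0.04, 0], [0, 0, 0, 0.04, 40], [0, 0, 0, 0.04, 40], [0, 0, 0, 0.04, 60], [0, 0, -0.12, 0.04, 87.6], [0, 0, -0.25, 0.04, 87.6], [0, 0, -0.38, 0.04, 87.6], [0, 0, -0.5, 0.04, 87.6], [0, 0, -0.5, 0.04, 87.6]]}}

```text
time_s: 5.53
tcp_pos: [0.5325, 0.0685, 0.2148]
eef_rot: [-179.6, 0.1, -93.2]
contact_force: [1.4, 0.6, 0.5]
gripper_width: 0.0611
gripper_force: 0.0
```

```bash
python3 - <<'E'
from h import *
s=r.get_state();print(s['joints'])
print(shift((.489,.297,.21),17-180), s['tcp_pos'])
E
```

```text
[ 28.34025116   7.74579514 -18.1473769    0.11310124 -63.67203854
 -31.58209323]
(array([-0.9028,  0.2247,  0.0196]), np.float64(1.1635)) [0.5324732  0.06851162 0.21477035]
```

Emit:
{"fn": "step_arm", "kwargs": {"plan": [[-0.1, 0.03, 0, 0.11, 87.6], [-0.2, 0.06, 0, 0.22, 87.6], [-0.3, 0.1, 0, 0.33, 87.6], [-0.4, 0.13, 0, 0.44, 87.6], [-0.5, 0.17, 0, 0.55, 87.6], [-0.6, 0.2, 0, 0.66, 87.6], [-0.7, 0.22, 0, 0.77, 87.6], [-0.8, 0.225, 0, 0.88, 87.6], [-0.9, 0.225, 0.02, 1, 87.6], [-0.9, 0.225, 0.02, 1, 87.6], [-0.9, 0.225, 0.02, 1, 87.6]]}}

```text
time_s: 6.45
tcp_pos: [0.4857, 0.2963, 0.2024]
eef_rot: [-180.0, -0.2, -153.1]
contact_force: [0.0, -1.2, -0.2]
gripper_width: 0.0875
gripper_force: 0.0
```

```bash
python3 - <<'E'
from h import *
s=r.get_state();print(s['joints'])
print(shift((.489,.297,.043),17-180), s['tcp_pos'])
b=snap('top','t2');a=snap('side','s2')
m=np.zeros((400,800,3),np.uint8)
m[:,:400]=rect(b,'top',.58,.12,100,100,.0915,4)
m[:,400:]=cv2.resize(a[225:325,165:265],(400,400),interpolation=2)
cv2.imwrite('pics/m3.png',m)
E
```

```text
[ 5.10682204e+01  1.17230750e+01 -1.48445589e+01 -2.73422590e-02
 -6.36065512e+01 -1.14192457e+02]
(array([-0.0149, -0.0029,  0.6375]), np.float64(0.1644)) [0.48569981 0.29628666 0.20238327]
```

View pics/m3.png

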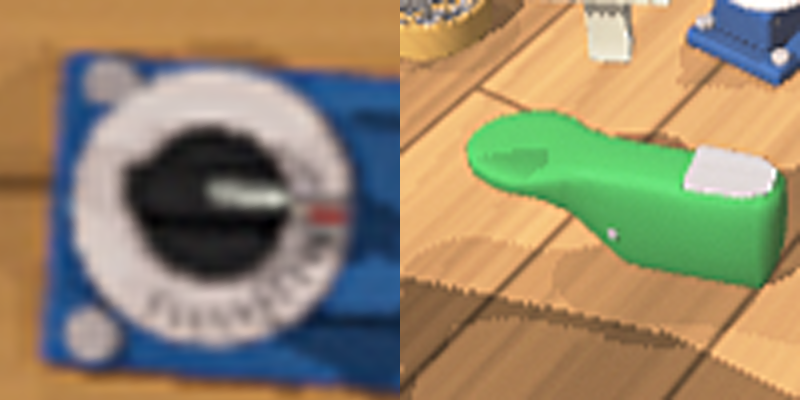

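The white line at (205–285,195) now meets the red mark at (328,215), and the last stands untouched. Next: descend on the waist.

Emit:
{"fn": "step_arm", "kwargs": {"plan": [[-0.013, -0.003, 0.05, 0.11, 87.6], [-0.013, -0.003, 0.15, 0.164, 87.6], [-0.013, -0.003, 0.27, 0.164, 87.6], [-0.013, -0.003, 0.37, 0.164, 87.6], [-0.013, -0.003, 0.45, 0.164, 87.6], [-0.013, -0.003, 0.53, 0.164, 87.6], [-0.013, -0.003, 0.6, 0.164, 87.6], [-0.013, -0.003, 0.637, 0.164, 87.6], [-0.013, -0.003, 0.637, 0.164, 87.6]]}}

```text
time_s: 7.3
tcp_pos: [0.489, 0.2948, 0.0427]
eef_rot: [-179.9, -0.2, -163.1]
contact_force: [0.3, -0.6, 0.5]
gripper_width: 0.0873
gripper_force: 0.0
```

Emit:
{"fn": "step_arm", "kwargs": {"plan": [[0, 0, 0, 0, 60], [0, 0, 0, 0, 30], [0, 0, 0, 0, 20], [0, 0, 0, 0, 20], [0, 0, 0, 0, 20], [0, 0, 0, 0, 20], [0, 0, 0, 0, 20]], "newtons": 50}}

```text
time_s: 7.88
tcp_pos: [0.4904, 0.2975, 0.0452]
eef_rot: [179.9, 0.1, -163.0]
contact_force: [0.0, 1.4, 1.3]
gripper_width: 0.0465
gripper_force: 0.9
```

Emit:
{"fn": "step_arm", "kwargs": {"plan": [[0, 0, 0, 0, 20], [0, 0, 0, 0, 20], [0, 0, 0, 0, 20], [0, 0, 0, 0, 20]], "newtons": 60}}

```text
time_s: 8.22
tcp_pos: [0.4904, 0.2973, 0.0451]
eef_rot: [180.0, 0.1, -163.0]
contact_force: [-0.1, 2.5, 5.9]
gripper_width: 0.0448
gripper_force: 59.3
```

Emit:
{"fn": "step_arm", "kwargs": {"plan": [[0, 0, -0.04, 0, 20], [0, 0, -0.08, 0, 20], [0, 0, -0.12, 0, 20], [0, 0, -0.12, 0, 20]]}}

```text
time_s: 8.55
tcp_pos: [0.4907, 0.2972, 0.0768]
eef_rot: [179.9, 0.1, -163.0]
contact_force: [0.7, 0.5, -3.3]
gripper_width: 0.0444
gripper_force: 59.2
```

```bash
python3 - <<'E'
from h import *
s=r.get_state();print(s['contact_force'],s['moment'],s['gripper_width'],s['tcp_pos'],s['eef_rot'])
E
```

```text
[ 0.73797271  0.50959097 -3.31929363] [ 0.14939787 -0.13998369  0.00403676] 0.04437241752816062 [0.49066031 0.29716558 0.07682042] [ 1.79944078e+02  1.27472583e-01 -1.63043836e+02]
```

The last is gripped at 44.4 mm with its weight on the wrist. Lift and carry it high over the jack.

```bash
python3 - <<'E'
from h import *
print(shift((.5193,-.0896,.22),-94))
E
```

```text
(array([ 0.3403, -1.5127, -0.575 ]), np.float64(-1.1507))
```

Emit:
{"fn": "step_arm", "kwargs": {"plan": [[0, 0, -0.1, 0, 20], [0, 0, -0.22, 0, 20], [0, 0, -0.36, 0, 20], [0, 0, -0.5, 0, 20], [0, -0.1, -0.57, -0.08, 20], [0, -0.2, -0.57, -0.17, 20], [0, -0.3, -0.57, -0.27, 20], [0, -0.4, -0.57, -0.37, 20], [0, -0.5, -0.57, -0.47, 20], [0, -0.6, -0.57, -0.57, 20], [0, -0.7, -0.57, -0.67, 20], [0, -0.8, -0.57, -0.77, 20]]}}

```text
time_s: 9.55
tcp_pos: [0.5478, 0.1039, 0.2169]
eef_rot: [180.0, -0.0, -116.6]
contact_force: [0.3, -0.4, -3.3]
gripper_width: 0.0446
gripper_force: 59.2
```

```bash
python3 - <<'E'
from h import *
print(shift((.5193,-.0896,.22),-94))
E
```

```text
(array([ 0.7434, -0.2443, -0.0124]), np.float64(-0.3763))
```

Emit:
{"fn": "step_arm", "kwargs": {"plan": [[0.09, -0.03, -0.01, -0.08, 20], [0.2, -0.065, -0.01, -0.17, 20], [0.32, -0.1, -0.01, -0.26, 20], [0.44, -0.14, -0.01, -0.34, 20], [0.56, -0.18, -0.01, -0.376, 20], [0.66, -0.215, -0.01, -0.376, 20], [0.72, -0.235, -0.01, -0.376, 20], [0.74, -0.244, -0.01, -0.376, 20], [0.74, -0.244, -0.01, -0.376, 20], [0.74, -0.244, -0.01, -0.376, 20]]}}

```text
time_s: 10.38
tcp_pos: [0.5189, -0.0872, 0.2195]
eef_rot: [180.0, 0.0, -94.4]
contact_force: [0.2, 0.7, -4.2]
gripper_width: 0.0448
gripper_force: 59.2
```

```bash
python3 - <<'E'
from h import *
print(shift((.5193,-.0896,.165),-94))
a=snap('side','s3');b=snap('top','t3')
m=np.zeros((600,800,3),np.uint8)
m[:400,:400]=cv2.resize(a[140:240,225:325],(400,400),interpolation=2)
m[:360,420:800]=cv2.resize(b[150:240,240:335],(380,360),interpolation=2)
cv2.imwrite('pics/m4.png',m[:400])
s=r.get_state();print(s['tcp_pos'],s['eef_rot'])
E
```

```text
(array([ 0.0097, -0.0024,  0.2178]), np.float64(-0.0059))
[ 0.51913247 -0.08648628  0.21946889] [ 1.79991225e+02  1.32767598e-02 -9.42674139e+01]
```

View pics/m4.png

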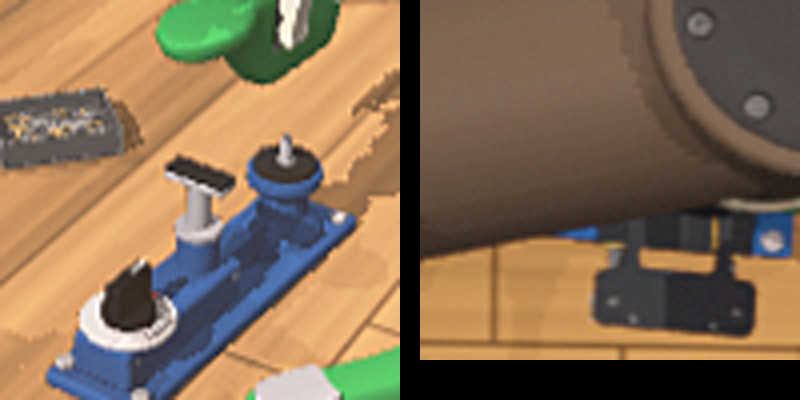

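The side view shows the last held level above the jack with the pin at (285,145); the arm hides it from the top. I'll lower to just above the pin and overlay the predicted outline on the side view.

Emit:
{"fn": "step_arm", "kwargs": {"plan": [[0.01, -0.002, 0.06, -0.006, 20], [0.01, -0.002, 0.13, -0.006, 20], [0.01, -0.002, 0.18, -0.006, 20], [0.01, -0.002, 0.215, -0.006, 20], [0.01, -0.002, 0.215, -0.006, 20], [0.01, -0.002, 0.215, -0.006, 20]]}}

```text
time_s: 10.98
tcp_pos: [0.5195, -0.0893, 0.1658]
eef_rot: [180.0, -0.0, -93.9]
contact_force: [0.1, 0.5, -3.4]
gripper_width: 0.0448
gripper_force: 59.2
```

```bash
python3 - <<'E'
from h import *
a=snap('side','s4');s=r.get_state();t=s['tcp_pos'];ps=np.radians(s['eef_rot'][2]+180)
print(t,s['eef_rot'],s['contact_force'])
u=np.array([np.cos(ps),np.sin(ps)]);v=np.array([-u[1],u[0]]);zc=t[2]-.0445
k=6;x0,y0=225,140
o=cv2.resize(a[y0:y0+90,x0:x0+130],None,fx=k,fy=k,interpolation=2)
def P(al,la,h,col):
    p=np.r_[t[:2]+al*u+la*v,zc+h];q=(proj('side',p)-[x0-.5,y0-.5])*k-.5
    cv2.circle(o,tuple(int(i) for i in q),2,col,-1);return np.round(q/k+[x0,y0],1)
for al in(-.086,-.003):
    for la in(.015,-.015):print(al,la,P(al,la,0,(0,0,255)))
print('toe',P(.07,0,.06,(255,255,0)));P(.102,0,.0725,(255,0,0));print('heel',P(-.098,0,.085,(255,0,0)))
for q in((.5155,-.1445,.104),(.514,-.142,.104)):
    w=(proj('side',q)-[x0-.5,y0-.5])*k-.5;cv2.circle(o,tuple(int(i) for i in w),2,(255,0,255),-1)
cv2.imwrite('pics/m5.png',o)
E
```

```text
[ 0.51996059 -0.08938683  0.16643769] [-1.79959464e+02 -1.00508663e-02 -9.38862148e+01] [ 0.19891816  0.24293118 -4.05095268]
-0.086 0.015 [305.3 166.3]
-0.086 -0.015 [297.3 163.6]
-0.003 0.015 [291.7 177.3]
-0.003 -0.015 [283.5 174.4]
toe [275.  168.7]
heel [304.8 139.8]
```

View pics/m5.png

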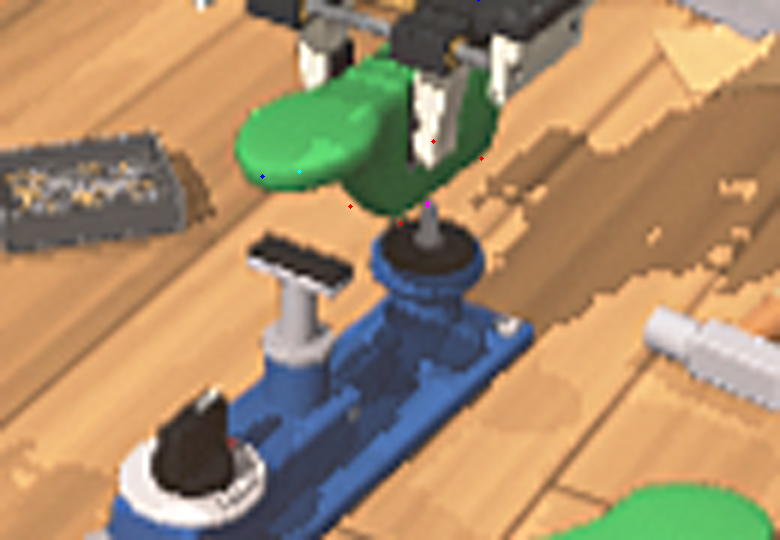

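The overlay agrees within about 1–2 px: the predicted cone corner is (400,222) and the seen one about (392,213). Time to feel for the pin.

Emit:
{"fn": "step_arm", "kwargs": {"plan": [[0, 0, 0.02, 0, 20], [0, 0, 0.04, 0, 20], [0, 0, 0.06, 0, 20], [0, 0, 0.068, 0, 20], [0, 0, 0.074, 0, 20], [0, 0, 0.078, 0, 20], [0, 0, 0.078, 0, 20]]}}

```text
time_s: 11.62
tcp_pos: [0.5199, -0.0899, 0.1464]
eef_rot: [-180.0, -0.0, -93.9]
contact_force: [2.0, -0.6, -3.6]
gripper_width: 0.0445
gripper_force: 59.2
```

Emit:
{"fn": "step_arm", "kwargs": {"plan": [[0, 0, 0.008, 0, 20], [0, 0, 0.016, 0, 20], [0, 0, 0.016, 0, 20]]}}

```text
time_s: 11.87
tcp_pos: [0.5209, -0.0898, 0.1429]
eef_rot: [-179.8, -0.0, -93.9]
contact_force: [5.4, -1.4, -0.7]
gripper_width: 0.0445
gripper_force: 59.1
```

It is pushed +x with the cone 5 mm below the tip, so the pin is entering the hole. Give way to +x.

Emit:
{"fn": "step_arm", "kwargs": {"plan": [[0.002, -0.004, 0, 0, 20], [0.002, -0.008, 0, 0, 20], [0.002, -0.008, 0, 0, 20], [0.002, -0.008, 0, 0, 20]]}}

```text
time_s: 12.2
tcp_pos: [0.5214, -0.0904, 0.1422]
eef_rot: [-180.0, 0.0, -93.9]
contact_force: [3.3, -0.5, -1.6]
gripper_width: 0.0441
gripper_force: 59.1
```

Emit:
{"fn": "step_arm", "kwargs": {"plan": [[0, -0.006, 0, 0, 20], [0, -0.008, 0, 0, 20], [0, -0.008, 0.01, 0, 20], [0, -0.008, 0.02, 0, 20], [0, -0.008, 0.02, 0, 20]]}}

```text
time_s: 12.62
tcp_pos: [0.5222, -0.0906, 0.1362]
eef_rot: [179.9, -0.0, -94.0]
contact_force: [1.0, 0.4, -4.2]
gripper_width: 0.0445
gripper_force: 59.1
```

The pin is in the hole (12 mm down, side force 1 N). Continue down to the seat.

Emit:
{"fn": "step_arm", "kwargs": {"plan": [[0, -0.002, 0.01, 0, 20], [0, -0.002, 0.02, 0, 20], [0, -0.002, 0.03, 0, 20], [0, -0.002, 0.04, 0, 20], [0, -0.002, 0.04, 0, 20]]}}

```text
time_s: 13.03
tcp_pos: [0.5233, -0.0906, 0.1266]
eef_rot: [179.9, -0.0, -94.0]
contact_force: [-1.0, -0.1, -5.6]
gripper_width: 0.0444
gripper_force: 59.2
```

Emit:
{"fn": "step_arm", "kwargs": {"plan": [[0, 0, 0.006, 0, 20], [0, 0, 0.012, 0, 20], [0, 0, 0.016, 0, 20], [0, 0, 0.016, 0, 20]]}}

```text
time_s: 13.37
tcp_pos: [0.5236, -0.0903, 0.1238]
eef_rot: [180.0, 0.0, -93.9]
contact_force: [-3.8, 3.2, 3.7]
gripper_width: 0.0446
gripper_force: 59.4
```

Emit:
{"fn": "step_arm", "kwargs": {"plan": [[-0.002, 0.004, 0.004, 0, 20], [-0.003, 0.004, 0.01, 0, 20], [-0.003, 0.004, 0.016, 0, 20], [-0.003, 0.004, 0.016, 0, 20]]}}

```text
time_s: 13.7
tcp_pos: [0.5234, -0.0898, 0.1203]
eef_rot: [-179.9, -0.0, -93.9]
contact_force: [-3.6, 1.6, 6.4]
gripper_width: 0.0446
gripper_force: 59.5
```

Emit:
{"fn": "step_arm", "kwargs": {"plan": [[-0.001, 0.003, 0.006, 0, 20], [-0.001, 0.004, 0.012, 0, 20], [-0.001, 0.004, 0.016, 0, 20], [-0.001, 0.004, 0.016, 0, 20]]}}

```text
time_s: 14.03
tcp_pos: [0.5234, -0.09, 0.1192]
eef_rot: [-179.8, -0.0, -93.9]
contact_force: [-10.5, 2.5, 29.2]
gripper_width: 0.0451
gripper_force: 59.6
```

```bash
python3 - <<'E'
from h import *
s=r.get_state();print(s['contact_force'],s['moment'],s['tcp_pos'],s['eef_rot'])
E
```

```text
[-10.54024731   2.5380636   29.24559181] [ 0.91467338  4.14440269 -0.60106508] [ 0.52338177 -0.08997963  0.11915347] [-1.79753870e+02 -4.45721192e-02 -9.39014328e+01]
```

The seat is on its stop (Fz jumped to 29 N), and the moment balance suggests load on both seat and toe. I'll ease the side force and look once.

Emit:
{"fn": "step_arm", "kwargs": {"plan": [[0, 0.003, 0, 0, 20], [0, 0.006, 0, 0, 20], [0, 0.006, 0, 0, 20], [0, 0.006, 0, 0, 20]]}}

```text
time_s: 14.37
tcp_pos: [0.5233, -0.0899, 0.1192]
eef_rot: [-179.6, -0.0, -93.9]
contact_force: [-6.0, -0.5, 24.3]
gripper_width: 0.0447
gripper_force: 59.7
```

```bash
python3 - <<'E'
from h import *
a=snap('side','s5');b=snap('top','t5')
s=r.get_state();print(s['time_s'],s['contact_force'],s['moment'],s['tcp_pos'],s['eef_rot'],s['gripper_force'])
m=np.zeros((540,790,3),np.uint8);m[:,:600]=cv2.resize(a[140:230,225:325],(600,540),interpolation=2)
m[:300,600:]=cv2.resize(b[150:250,235:298],(190,300),interpolation=2)
cv2.imwrite('pics/m6.png',m)
E
```

```text
14.4667 [-6.36214327 -1.04233295 23.35162267] [ 0.04080501  2.23578105 -0.64305854] [ 0.52331366 -0.0899457   0.1192214 ] [-1.79601413e+02 -3.08861921e-02 -9.39061474e+01] 59.679985172533634
```

View pics/m6.png

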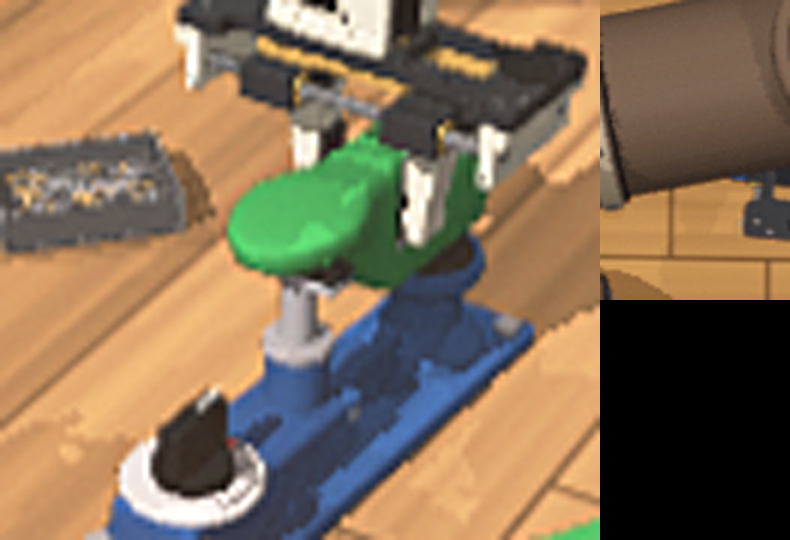

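The toe lies on the rest pad and the heel is on the seat. I'll add a little press for margin on the seat stop.

Emit:
{"fn": "step_arm", "kwargs": {"plan": [[0, 0.001, 0.002, 0, 20], [0, 0.002, 0.004, 0, 20], [0, 0.002, 0.004, 0, 20], [0, 0.002, 0.004, 0, 20], [0, 0.002, 0.004, 0, 20], [0, 0.002, 0.004, 0, 20]]}}

```text
time_s: 14.97
tcp_pos: [0.5233, -0.09, 0.119]
eef_rot: [-179.5, -0.0, -93.9]
contact_force: [-7.3, 0.5, 29.2]
gripper_width: 0.0448
gripper_force: 59.7
```

```bash
python3 - <<'E'
from h import *
s=r.get_state();print(s['time_s'],s['contact_force'],s['moment'],s['tcp_pos'],s['eef_rot'],s['gripper_force'],s['gripper_width'])
E
```

```text
14.9667 [-7.25599757  0.46850912 29.20623511] [ 0.23086721  2.70648827 -0.76754521] [ 0.52328576 -0.08997083  0.11900748] [-1.79534811e+02 -3.29225899e-02 -9.39001905e+01] 59.73565346823307 0.04475554488788403
```

```bash
python3 -c "
from plant import workorder
print(workorder.close_job())"
```

```text
the job is handed in; nothing more can be done
None
```

I turned the knob back to its zero stop, set the farthest-left green last on the pin, and handed the job in at about 15 s. The gripper still holds it pressed at about 29 N, with the toe seen lying on the rest and the forces indicating the seat is on its stop; the tins and hammer were not touched.

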